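# Load a fresh label roll into the bench dispenser

## Robot

A 6-joint arm with a two-finger parallel gripper is mounted at the origin on the work surface. World frame = base frame: x ahead of the robot, y to its left, z up, the work surface at z = 0. Lengths are in m, angles in rad, forces in N, time in s.
With the tool pointing down it reaches from about 0.225 to 0.725 m from the base axis. Payload 3.1 kg.
Tool frame: the origin (TCP) lies midway between the tips of the shut fingers; the grasp point (between the pads) lies 19 mm behind it (r.hold_point_z is the distance from the TCP to the grasp point, in m); z points along the fingers, x is the direction in which the jaws open and shut, and the axes are right-handed (so a half turn about z gives the same grasp; the last joint's range is limited). The gripper opens to 85 mm and grips with 20 to 120 N. Pads are 22 mm wide; open, the fingers measure 114 mm over their backs; the gripper's body (76 mm by 85 mm) begins 54 mm behind the grasp point. The pads swing forward as they close: fully open they stand 13 mm farther back than shut.
Start: joints at [1.123, 0.048, 0.099, 1.622, 0, 1.443], TCP at [0.165, 0.498, 0.231] pointing down, gripper open.
Joint ranges: [-2.91, 2.91], [-0.99, 1.94], [-1.21, 1.42], [-2.12, 2.29], [-1.49, 1.47], [-3.14, 3.14]. Speed limits (rad/s): [2.79, 2.79, 3.14, 3.14, 3.14, 3.14].

## Interface

Orientations are given as a unit quaternion [w, x, y, z].
In Python, from cell import r, vision gives the robot as it stands.
- The arm moves only by the tool apply_moves, never from a script. Its argument "steps" is one flat list of numbers, 5 for each row, row after row: the closure, from 0 (fully open) to 1 (shut), then the shift along the tool's x, y, z in cm, then the turn about the tool's z in degrees. In form: [gripper, dx, dy, dz, spin, gripper, dx, dy, dz, spin, ...]. A call has 1 to 5 rows; each row is the pose to reach, as a shift and turn from the pose commanded when the call began, along the tool's axes at that moment; what a row does not reach only later rows make up. A row lasts 1/8 s, in which the tool goes at most 62.5 mm and 10.7 degrees, less where a joint would pass 70% of its speed; a pose out of reach is approached as far as the arm can. A call with a gripper value outside its range is refused whole. The fingers move at their own pace and stop on an object; the grip force is fixed at half the most. Time passes only in rows, so rows that repeat a pose let the fingers close. It gives the time, the measured TCP pose, the force and the opening at its end, in the units of the state.
- r.state(): the state, without advancing time (a new reading comes with each control period).
- vision.capture(name): name is "scene" or "top" or "wrist"; returns a dict with "frame" (400x640x3 uint8, red, green, blue), "depth" (400x640 float32, m along the optical axis (not along the pixel's ray), 0 where there is no reading), "mtx" (3x3 intrinsics, pixels), "world_from_camera" (4x4, takes a point from camera to world coordinates); the wrist camera has in their place "T_tool_cam" (4x4, takes a point from camera to tool coordinates, whose origin is the TCP and whose axes are the tool frame's). Camera axes: x right, y down, z forward; pixel columns grow to the right and rows downward; lengths in m; the calibration is good to about 2 mm. A picture is of the moment at which its call begins: read the wrist's pose just before it.
- r.finish_job(): hands the job in, once; it reports no verdict.
The state is a dict: "time_s": time; "q": joint angles; "joint_vel": joint speeds; "tau": joint torques, N m; "position": TCP position; "ee_rot": TCP orientation; "force": force on the tool from outside, world axes, zero at the start; "moment": the same for the moment, N m; "grip_width": finger opening in m.
Only numpy, scipy, OpenCV 4.12 (cv2) and the standard library are available. Lean on these libraries where they do the work, as an engineer would, in place of code of your own. Each camera call takes 0.05 s, during which the arm holds its last target. There are 200 camera calls.

## Task

Load the punnet-label dispenser with a fresh roll: press its sprung brake lever down, keep it down while you slide the bolt fully across its catch, and leave it bolted with the brake bar up. Then take the end roll (the lowest one) from the sloped rack so that the next one rolls down to the stop, and lower it gently, without dropping it, into the dispenser's bay so that it lies on both idler rollers. Leave the other rolls in the rack and do not shift the other things on the bench.

Things in the scene. Friction and masses are not known exactly. Their poses are not given: they have to be found in the camera images.
- dispenser: Label dispenser, dark enamelled steel, screwed to the bench: base plate 300 x 130 x 6 mm. Origin on the bench under its middle; x runs from the roll bay (-x end) to the brake lever and bolt (+x end), y along hinge and roll axes, z up. Two hinge cheeks, 97 mm high, stand at y = +-50 mm, x = -4 to +56 mm. Beyond x = +60 mm its fixed parts are lower than 70 mm.
- bay (a point): Centre of a roll that lies in the bay: 85 mm to -x of the dispenser's origin, 61 mm above the bench. The roll lies with its axis along the dispenser's y on two aluminium idler rollers (16 mm diameter), between two low cheeks 70 mm apart inside (6 mm free each side of a roll), tops 36 mm above the bench.
- hinge (a point): Middle of the brake lever's hinge axis (along the dispenser's y), 30 mm to +x of the dispenser's origin, 80 mm above the bench.
- brake (a joint): Angle of the sprung brake lever, rad. 0 at rest: thumb lever stands up, leaning 1.30 rad above level on the +x side of the hinge. Pressed over to +x and down the angle grows (lever 1.30 - angle above level), to a stop at 1.45. The spring always drives it back: 0.21 N m at rest, 0.67 at 1.3 (8 N at the lever's end). The bolt clears the ear above about 1.32; bolted, it rests at 1.29.
- brake_bar (a point): Middle of the rubber-covered brake bar (18 mm thick, 60 mm long) on two 105 mm side arms, one rigid piece with the thumb lever. At rest it lies over the bay and bars it (0.12 rad below level, on the -x side of the hinge); with the lever bolted it stands 177 mm above the bench, 10 mm to -x of the dispenser's origin, and a roll and a hand can come down into the bay.
- lever_end (a point): Middle of the end edge of the thumb lever, on the face to be pressed (upper face when level), 92 mm from the hinge axis. The lever is a 4 mm steel plate whose mid-plane runs through the hinge axis; from 48 to 92 mm from the hinge it is a thumb plate 100 mm wide (y -50 to +50 mm).
- catch_ear (a point): Middle of the upper face of the catch ear, which the bolt holds down: a flat steel tab, part of the lever, 24 mm below the lever's mid-plane, reaching from the lever's end to 111 mm from the hinge, y = +18 to +50 mm.
- bolt (a joint): Travel of the slide bolt, m, along the dispenser's +y: 0 to 6 mm at the start (drawn back), 0.032 fully shot. From 0.022 on it covers the ear well. A 9 mm round steel bar along y just beyond the lever's end, 100 mm from the hinge axis, 61 mm above the bench. About 1.5 N of friction: it stays where it is left.
- bolt_knob (a point): Centre of the bolt's black 16 mm ball knob, 111 mm above the bench, on an upright 9 mm pin rising from the bolt; at travel 0 at dispenser x = +130, y = -12 mm. The pin stands 3.5 mm beyond the lever's end edge: a closed finger that holds the lever down at its end, overhanging the edge, and slides along it to +y pushes the pin and shoots the bolt.
- rack: Sloped aluminium rack for label rolls, screwed to the bench. Origin on the bench; the deck rises towards its +x by 0.16 rad; y is along the roll axes. Deck 74 mm wide with side lips 66 mm apart inside that stand 17 mm above the deck; at the low (-x) end a stop plate 32 mm above the deck. The rolls wait in a row against the stop, each touching the next.
- pocket (a point): Centre of a roll that lies against the rack's stop: rack x = -78 mm, y = 0, 89 mm above the bench.
- roll_end: The end roll, lowest in the rack, lying against the stop: white label roll on a cardboard core, 76 mm diameter, 58 mm wide, about 0.2 kg. Origin at its centre, axis along its y (it rolls about y; x and z turn with it). It can be gripped from above across its two flat faces.
- roll_2: The next roll, same size; rolls down to the stop by itself when the end roll is lifted away. Origin at its centre.
- roll_3: Third roll in the rack, same size. Origin at its centre.
- roll_4: Fourth, highest roll in the rack, same size. Origin at its centre.
- punnet_full: Bystander: clear punnet 155 x 110 x 51 mm with pea shoots. Origin under its middle.
- punnet_empty: Bystander: empty clear punnet 155 x 110 x 51 mm. Origin under its middle.
- scale: Bystander: black bench scale 200 x 190 x 40 mm. Origin under its middle.
- trowel: Bystander: flat trowel, 190 mm long, lying along its x. Origin under its middle.
- seed_jar: Bystander: glass seed jar, 60 mm diameter, 105 mm high. Origin under its middle.
- spray_bottle: Bystander: white spray bottle, 76 mm diameter, 185 mm high. Origin under its middle.
Mind the look-alikes: they are no part of the job. What is shaped like the roll_3 but orange is not meant.

How it is judged:
By the outcome, as a careful person would: the job done as asked, in the order asked, and still so for the second after the job is handed in, with the robot touching nothing.
It also fails if it takes over 54 s, if anything falls off the work surface, if the arm or the gripper's body presses on something with over 40 N, if the wrist force passes 120 N, or if a joint passes its speed limit or range.

## Working session

There is one attempt and no reset: what is moved stays moved. The work goes in short steps, Python scripts to look and compute and a tool call to move; the robot and the scene stay as the last step left them, time stands still between calls to the robot, and variables do not carry over. Pictures are saved under pics/ and viewed, about 8 in all and at most 12, crops included, and the job is handed in when it is done.

Besides the shell and the picture viewer there is one more tool, called after "Emit:" as name(argument=value, ...) on one line, values as JSON. apply_moves: Moves the arm, as the interface text tells. Its arguments: {"type":"object","properties":{"steps":{"type":"array"}},"required":["steps"]}

```bash
mkdir -p pics; ls
python3 - <<'E'
from cell import r, vision
import cv2,numpy as np
for n in ("top","scene"):
    c=vision.capture(n); cv2.imwrite(f"pics/{n}1.png",c["frame"][:,:,::-1]); np.savez(f"{n}1.npz",**c)
    print(n,c["mtx"].tolist(),c["world_from_camera"].round(3).tolist())
s=r.state(); print(s, r.hold_point_z)
E
```

```text
pics
top [[474.3268328905974, 0.0, 320.23090922701437], [0.0, 474.3268328905974, 200.68737694200894], [0.0, 0.0, 1.0]] [[-0.02, -0.999, 0.048, 0.398], [-1.0, 0.021, 0.007, -0.019], [-0.008, -0.047, -0.999, 1.751], [0.0, 0.0, 0.0, 1.0]]
scene [[386.2868457708362, 0.0, 319.56959044275675], [0.0, 386.2868457708362, 194.63403566357098], [0.0, 0.0, 1.0]] [[0.864, 0.302, -0.403, 1.006], [0.503, -0.548, 0.668, -0.872], [-0.02, -0.78, -0.626, 0.946], [0.0, 0.0, 0.0, 1.0]]
{'time_s': 0.1, 'q': array([ 1.12319999e+00,  4.86897244e-02,  9.77092583e-02,  1.62199612e+00,
       -5.38955926e-05,  1.44300916e+00]), 'joint_vel': array([ 0.00064662, -0.0004902 ,  0.00324504, -0.00050073, -0.00036296,
        0.0004271 ]), 'tau': array([ 2.11350452e-03, -3.39849472e+01,  3.20937252e+01,  1.58171455e-02,
       -1.44089063e-04, -6.57568336e-06]), 'position': array([0.16482626, 0.49785647, 0.23020475]), 'ee_rot': array([ 5.44118568e-04,  8.10673729e-01,  5.85497153e-01, -9.45009243e-04]), 'force': array([ 0.233605  , -0.03163687, -0.10184448]), 'moment': array([-0.00870515, -0.04176406, -0.06966817]), 'grip_width': 0.08544123182335127} 0.0187
```

View pics/top1.png

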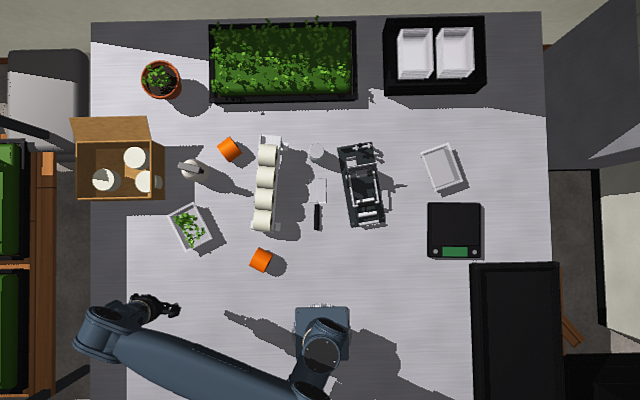

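View pics/scene1.png

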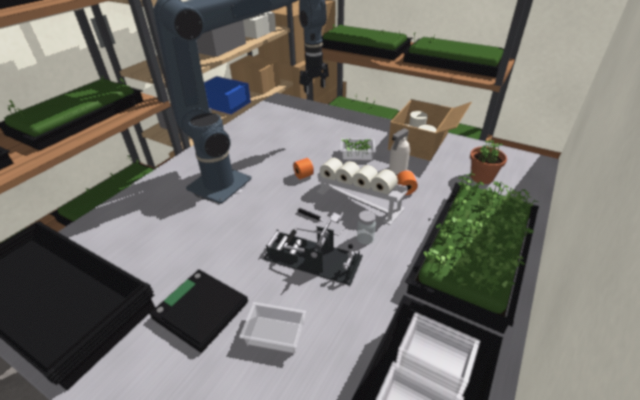

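The top view shows the rack rolls in a row at (262,220), (264,198), (265,175) and (268,155), and the dispenser at about (362,186). The orange look-alikes are at (228,149) and (261,260), and the white rolls in the box at (134,157) are not in the rack. Next I'll measure depth and take a close crop.

```bash
cat > h.py <<'E'
import numpy as np, cv2
def cloud(c):
    K,T,d=c["mtx"],c["world_from_camera"],c["depth"]
    v,u=np.mgrid[:400,:640]
    P=np.stack([(u-K[0,2])/K[0,0]*d,(v-K[1,2])/K[1,1]*d,d,np.ones_like(d)],-1)
    return (P@T.T)[...,:3]
def proj(c,p):
    q=np.linalg.inv(c["world_from_camera"])@np.append(p,1); q=c["mtx"]@q[:3]; return q[:2]/q[2]
E
python3 - <<'E'
from h import *
c=np.load("top1.npz"); W=cloud(c)
for u,v in [(262,220),(264,198),(265,175),(268,155),(230,250),(300,350)]: print(u,v,W[v,u].round(3))
# rolls: high points in the rack area
m=np.zeros((400,640),bool); m[130:240,245:285]=1
for z0 in (.1,):
    k=m&(W[...,2]>z0); P=W[k]; print(len(P),P.min(0),P.max(0))
# dispenser
x=slice(140,232); y=slice(332,392)
D=W[x,y].reshape(-1,3); k=(D[:,2]>.003)&(D[:,2]<.3)
f=c["frame"][x,y].reshape(-1,3).max(1)<90
P=D[k&f]
print(len(P)); r=cv2.minAreaRect(P[(P[:,2]<.015)][:,:2].astype(np.float32)); print(r, cv2.minAreaRect(P[:,:2].astype(np.float32)))
s=np.hstack([cv2.resize(c["frame"][130:240,a:b],None,fx=5,fy=5,interpolation=cv2.INTER_CUBIC) for a,b in ((245,305),(325,400))])
H=np.clip(W[...,2]*1250,0,255).astype(np.uint8)
print(s.shape); cv2.imwrite("pics/crop1.png",s[:,:,::-1])
E
```

```text
262 220 [0.413 0.194 0.122]
264 198 [0.488 0.183 0.139]
265 175 [0.565 0.177 0.154]
268 155 [0.631 0.165 0.162]
230 250 [ 0.306  0.329 -0.001]
300 350 [-0.058  0.077  0.015]
1671 [ 0.37470908 -0.01934835  0.10003148] [0.71198287 0.22667988 1.75078119]
2146
((0.5346025228500366, -0.17292889952659607), (0.32671254873275757, 0.19441576302051544), 17.40257453918457) ((0.5346025228500366, -0.17292889952659607), (0.32671254873275757, 0.19441576302051544), 17.40257453918457)
(550, 675, 3)
```

View pics/crop1.png

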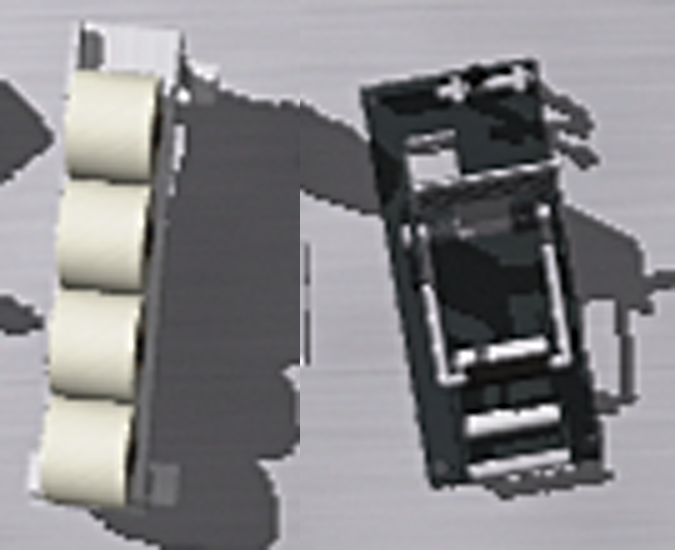

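The crop shows four white rolls, with the lowest nearest the robot (raw pixel about 262,220, top z 0.12). The dispenser's bay faces the robot and the lever and bolt are at the far end. Next I'll check the wrist camera's mounting and plan a close look.

```bash
cat >> h.py <<'E'
from scipy.spatial.transform import Rotation as R
def go(s,p,yaw=None):
    """row numbers (cm, deg) from the state to world TCP p, tool x at yaw (deg, mod 180)"""
    M=R.from_quat(s["ee_rot"],scalar_first=True).as_matrix()
    d=M.T@(np.array(p)-s["position"])*100
    y0=np.degrees(np.arctan2(M[1,0],M[0,0])); sp=0
    if yaw is not None: sp=-((yaw-y0+90)%180-90)
    return np.append(d,sp).round(2), y0.round(1)
def wcap(r,vision,fn):
    s=r.state(); c=vision.capture("wrist"); T=np.eye(4)
    T[:3,:3]=R.from_quat(s["ee_rot"],scalar_first=True).as_matrix(); T[:3,3]=s["position"]
    c["world_from_camera"]=T@c["T_tool_cam"]; np.savez(fn,**c); return s,c
E
python3 - <<'E'
from cell import r,vision
from h import *
s,c=wcap(r,vision,"w0.npz"); print(c["T_tool_cam"].round(3).tolist(),c["mtx"][0,0])
print(go(s,[.43,.1,.38],98)); print(go(s,[.53,-.15,.36],98))
E
```

```text
[[1.0, 0.001, 0.0, -0.002], [-0.001, 0.959, 0.282, -0.072], [0.0, -0.282, 0.959, -0.144], [0.0, 0.0, 0.0, 1.0]] 278.1792984931524
(array([-29.46,  37.68, -14.92, -26.32]), np.float64(71.7))
(array([-50.05,  55.03, -12.88, -26.32]), np.float64(71.7))
```

Run:
```python
from cell import r
from h import *
print(go(r.state(),[.46,.17,.30],98))
```

```text
(array([-21.87,  38.33,  -6.93, -26.32]), np.float64(71.7))
```

Emit:
apply_moves(steps=[0,-5,6,-7,-10,0,-10,12,-8,-20,0,-15,18,-8,-26,0,-22,38,-7,-26,0,-22,38,-7,-26])

```text
time_s: 0.78
position: [0.3452, 0.2722, 0.3016]
ee_rot: [0.0, 0.658, 0.753, 0.001]
force: [-0.1, 0.8, -0.2]
grip_width: 0.085
```

Run:
```python
from cell import r,vision
from h import *
s,c=wcap(r,vision,"w1.npz"); print(s["position"],s["joint_vel"].round(2),s["q"].round(2))
cv2.imwrite("pics/w1.png",c["frame"][:,:,::-1])
print(go(s,[.47,-.15,.30],98))
```

```text
[0.34520663 0.27222808 0.30163405] [-1.13  0.13  0.1  -0.02  0.   -1.11] [ 0.51 -0.14  0.06  1.77  0.    0.38]
(array([-43.52,   6.7 ,   0.14,  -0.29]), np.float64(97.7))
```

View pics/w1.png

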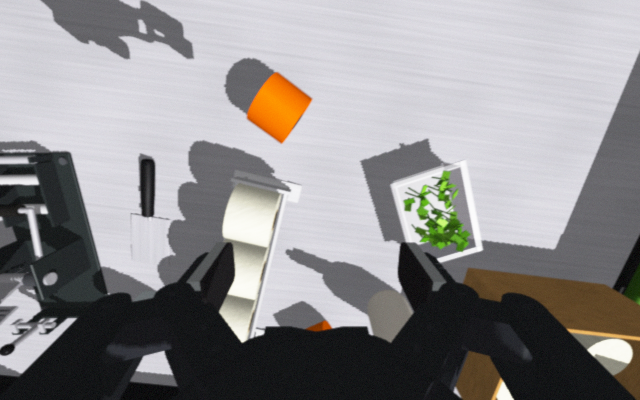

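The moving wrist view shows the low end of the rack with its stop at (265,182), the first roll at (250,210), the trowel at (148,200), and the dispenser partly in view at left. The fingers hide the bottom of the frame, so I need the TCP farther out in x.

Run:
```python
from cell import r
from h import *
s=r.state();print(go(s,[.56,.15,.30],98)); print(go(s,[.62,-.12,.31],98))
```

```text
(array([-14.18,  19.28,   0.25,  -0.81]), np.float64(97.2))
(array([-41.73,  21.86,  -0.56,  -0.81]), np.float64(97.2))
```

Emit:
apply_moves(steps=[0,-6,4,0,0,0,-10,10,0,0,0,-12,16,0,0,0,-15,22.5,0,0,0,-15,22.5,0,0])

```text
time_s: 1.45
position: [0.5895, 0.1536, 0.2988]
ee_rot: [-0.001, 0.659, 0.752, -0.001]
force: [0.2, 0.5, 0.9]
grip_width: 0.0855
```

Run:
```python
from cell import r,vision
from h import *
s,c=wcap(r,vision,"w2.npz"); print(s["position"],s["joint_vel"].round(2),s["q"].round(2))
cv2.imwrite("pics/w2.png",c["frame"][:,:,::-1])
print(go(s,[.62,-.12,.31],98))
```

```text
[0.58950632 0.15356067 0.29883693] [-0.14  0.51  0.65  0.15  0.01 -0.15] [ 0.14  0.32  0.54  1.8  -0.    0.01]
(array([-27.52,  -0.57,  -1.11,  -0.47]), np.float64(97.5))
```

Emit:
apply_moves(steps=[0,-7,-0.5,-1,0,0,-14,-0.5,-1,0,0,-21,-0.5,-1,0,0,-27.5,-0.5,-1,0,0,-27.5,-0.5,-1,0])

```text
time_s: 2.12
position: [0.6186, -0.1213, 0.3104]
ee_rot: [-0.001, 0.66, 0.752, -0.001]
force: [0.3, -0.3, 0.6]
grip_width: 0.0856
```

Run:
```python
from cell import r,vision
from h import *
s,c=wcap(r,vision,"w3.npz"); print(s["position"],s["joint_vel"].round(2))
a=np.load("w2.npz")
cv2.imwrite("pics/w23.png",np.vstack([cv2.resize(f[20:320,120:520],None,fx=1.0,fy=1.0) for f in (a["frame"],c["frame"])])[:,:,::-1])
```

```text
[ 0.61857242 -0.12125177  0.31038407] [-0.27  0.19  0.25  0.07  0.03 -0.29]
```

View pics/w23.png

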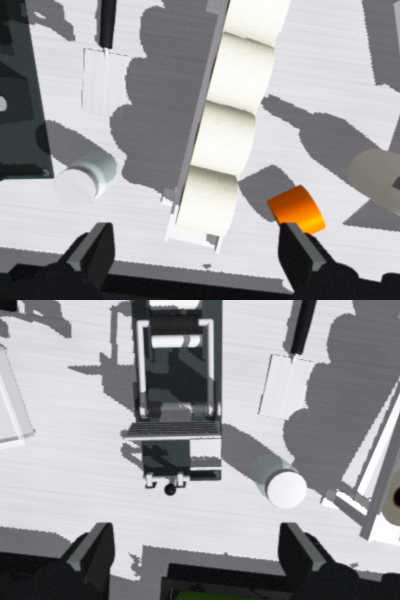

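The lower half shows the dispenser with the lever upright (edge at raw about (245–340, 150)) and the knob at raw (290,209). The jar stands at (405,210). The upper half shows the rack's high end and the jar. I'll fit the poses from the depth clouds.

Run:
```python
from h import *
c=np.load("w3.npz"); W=cloud(c); F=c["frame"].max(2)
W[:250]=W[:250]
box=(W[...,0]>.33)&(W[...,0]<.75)&(W[...,1]>-.30)&(W[...,1]<-.04); box[290:]=0
L=W[box&(W[...,2]>.150)&(W[...,2]<.19)]; print("lever",len(L),L.min(0),L.max(0),L.mean(0)); print(cv2.minAreaRect(L[:,:2].astype(np.float32)))
kb=box&(W[...,2]>.09)&(W[...,2]<.125)&(W[...,0]>.61); L=W[kb]; print("knob",len(L),L.mean(0),L.max(0))
print(W[205:215:3,285:297:3].round(3).tolist())
pl=box&(W[...,2]>.003)&(W[...,2]<.010)&(F<75)
L=W[pl]; print("plate",len(L)); print(cv2.minAreaRect(L[:,:2].astype(np.float32)))
al=box&(W[...,2]>.05)&(W[...,2]<.13)&(W[...,0]<.56); 
# top camera plate check
t=np.load("top1.npz"); V=cloud(t); b=(V[...,0]>.33)&(V[...,0]<.75)&(V[...,1]>-.30)&(V[...,1]<-.04)&(t["frame"].max(2)<58)&(abs(V[...,2])<.03)
P=V[b]; print("topplate",len(P),cv2.minAreaRect(P[:,:2].astype(np.float32)))
# floor check
print("floor",np.median(W[(abs(W[...,2])<.02)&(F>150)][:,2]))
# rack rolls: cylinder tops in w1,w2,top
for n in ("w1","w2","top1"):
    q=np.load(n+".npz"); U=cloud(q); f=q["frame"].astype(int)
    m=(U[...,0]>.33)&(U[...,0]<.73)&(U[...,1]>.08)&(U[...,1]<.26)&(U[...,2]>.08)&(U[...,2]<.20)&(f.min(2)>110)&(f[...,0]-f[...,2]>12)&(f[...,0]-f[...,2]<60)
    if n!="top1": m[300:]=0
    P=U[m]; print(n,len(P),P.min(0).round(3),P.max(0).round(3),cv2.minAreaRect(P[:,:2].astype(np.float32)))
    np.save(n+"_rolls.npy",P)
```

```text
lever 2039 [ 0.577639   -0.20095254  0.15000772] [ 0.62055412 -0.09759794  0.18275242] [ 0.59633869 -0.13441709  0.16672744]
((0.6033738255500793, -0.14928585290908813), (0.03949204832315445, 0.09989050030708313), 7.568757057189941)
knob 131 [ 0.66694368 -0.15044955  0.11485965] [ 0.67584564 -0.14332991  0.12080804]
[[[0.664, -0.157, 0.112], [0.662, -0.153, 0.115], [0.662, -0.149, 0.116], [0.663, -0.146, 0.11]], [[0.666, -0.156, 0.117], [0.665, -0.152, 0.119], [0.665, -0.149, 0.119], [0.665, -0.145, 0.115]], [[0.67, -0.156, 0.119], [0.669, -0.152, 0.119], [0.668, -0.148, 0.121], [0.669, -0.145, 0.118]], [[0.718, -0.164, 0.001], [0.673, -0.152, 0.118], [0.673, -0.148, 0.118], [0.716, -0.148, 0.001]]]
plate 7296
((0.5419110655784607, -0.15977080166339874), (0.29098522663116455, 0.1275414228439331), 8.7528657913208)
topplate 1622 ((0.5398792028427124, -0.16959932446479797), (0.29805320501327515, 0.1527033895254135), 9.07715129852295)
floor 0.0010676760047033107
w1 2086 [0.375 0.163 0.08 ] [0.547 0.227 0.14 ] ((0.4606079161167145, 0.1896798312664032), (0.05853927135467529, 0.1681516319513321), 83.69056701660156)
w2 3254 [0.396 0.138 0.091] [0.698 0.224 0.164] ((0.5441207885742188, 0.181266188621521), (0.06218579784035683, 0.3039965331554413), 83.83324432373047)
top1 1219 [0.378 0.138 0.097] [0.674 0.226 0.17 ] ((0.5262948870658875, 0.18259987235069275), (0.058727774769067764, 0.2948577404022217), 83.62299346923828)
```

Run:
```python
from h import *
from scipy.optimize import least_squares
for n in ("w1","w2","top1"):
    P=np.load(n+"_rolls.npy")
    def res(p,P=P):
        a=p[3]; u=P[:,0]*np.cos(a)+P[:,1]*np.sin(a); z=P[:,2]
        i=np.arange(4)[:,None]
        d=np.hypot(u-(p[0]+i*.076*np.cos(.16)), z-(p[2]+i*.076*np.sin(.16)))-.038
        return d[np.abs(d).argmin(0),np.arange(len(u))]
    o=least_squares(lambda q:res([q[0],0,q[1],np.radians(-6.2)]),[.385,.089],loss="soft_l1",f_scale=.002)
    a=np.radians(-6.2); v=-P[:,0]*np.sin(a)+P[:,1]*np.cos(a); lo,hi=np.percentile(v,[1.5,98.5]); vm=(lo+hi)/2
    u=o.x[0]; print(n,"u,z",o.x.round(4),"v",lo.round(4),hi.round(4),"pocket",[round(u*np.cos(a)-vm*np.sin(a),4),round(u*np.sin(a)+vm*np.cos(a),4)],np.abs(o.fun).mean())
```

```text
w1 u,z [0.3915 0.0889] v 0.2106 0.2671 pocket [np.float64(0.415), np.float64(0.1952)] 0.001539097053795529
w2 u,z [0.3913 0.089 ] v 0.2084 0.2646 pocket [np.float64(0.4146), np.float64(0.1928)] 0.0005412965109393952
top1 u,z [0.3904 0.0886] v 0.2102 0.2658 pocket [np.float64(0.4138), np.float64(0.1944)] 0.002432926227406663
```

Measurements agree with the given sizes:
- The pocket is at (0.4145, 0.194, 0.089), against 89 mm expected height. The rack's yaw is −6.2°.
- The dispenser is at about (0.539, −0.159) with yaw 8.7°.

Lever next.

```bash
cat >> h.py <<'E'
DX,DY,DA=.539,-.159,np.radians(8.7)
def disp(x,y,z): return np.array([DX+(x*np.cos(DA)-y*np.sin(DA))/1000,DY+(x*np.sin(DA)+y*np.cos(DA))/1000,z/1000])
def undisp(p):
    d=np.array(p[:2])-[DX,DY]; return np.array([d[0]*np.cos(DA)+d[1]*np.sin(DA),-d[0]*np.sin(DA)+d[1]*np.cos(DA),p[2]])*1000
E
python3 - <<'E'
from cell import r
from h import *
s=r.state()
for p in [(20,-40,230),(20,-40,150)]: print(disp(*p).round(4),go(s,disp(*p),98.7))
E
```

```text
[ 0.5648 -0.1955  0.23  ] (array([-6.42, -6.25,  8.02, -1.34]), np.float64(97.4))
[ 0.5648 -0.1955  0.15  ] (array([-6.4 , -6.23, 16.02, -1.34]), np.float64(97.4))
```

Emit:
apply_moves(steps=[1,-3,-3,0,-1,1,-6.4,-6.2,2,-1.3,1,-6.4,-6.2,6,-1.3,1,-6.4,-6.2,8,-1.3,1,-6.4,-6.2,8,-1.3])

```text
time_s: 2.8
position: [0.5645, -0.1885, 0.2288]
ee_rot: [-0.003, 0.649, 0.76, -0.001]
force: [-0.4, 0.4, -0.6]
grip_width: 0.0005
```

```bash
cat > st.py <<'E'
import sys
from cell import r
from h import *
s=r.state(); print("disp",undisp(s["position"]).round(1),"F",s["force"].round(1),"M",s["moment"].round(2),"w",round(s["grip_width"],4),"t",s["time_s"],"v",abs(s["joint_vel"]).max().round(2))
for a in sys.argv[1:]:
    p=[float(k) for k in a.split(",")]; print(a,*go(s,disp(*p[:3]) if len(p)<5 else np.array(p[:3])/1000,p[3] if len(p)>3 else 98.7))
E
python3 st.py 22,-40,145 36,-40,148 57,-40,142 77,-40,130 96,-40,113
```

```text
disp [ 20.7 -33.  228.8] F [-0.4  0.4 -0.6] M [-0.04  0.02  0.02] w 0.0005 t 2.8 v 0.07
22,-40,145 [-0.73  0.16  8.38  0.3 ] 99.0
36,-40,148 [-0.73  1.56  8.07  0.3 ] 99.0
57,-40,142 [-0.75  3.66  8.66  0.3 ] 99.0
77,-40,130 [-0.76  5.67  9.85  0.3 ] 99.0
96,-40,113 [-0.78  7.58 11.54  0.3 ] 99.0
```

Emit:
apply_moves(steps=[1,-0.7,0,3,0,1,-0.7,0,6,0,1,-0.7,0,8.4,0,1,-0.7,0,8.4,0,1,-0.7,0,8.4,0])

```text
time_s: 3.42
position: [0.5682, -0.1968, 0.1495]
ee_rot: [0.001, 0.649, 0.76, 0.0]
force: [0.2, 0.3, 0.6]
grip_width: -0.0004
```

```bash
python3 st.py 36,-40,148 57,-40,142 77,-40,130 96,-40,113 109,-40,90 120,-40,74
```

```text
disp [ 23.1 -41.8 149.5] F [0.2 0.3 0.6] M [-0.02 -0.05 -0.05] w -0.0004 t 3.425 v 0.01
36,-40,148 [0.17 1.29 0.16 0.31] 99.0
57,-40,142 [0.16 3.38 0.76 0.31] 99.0
77,-40,130 [0.15 5.38 1.97 0.31] 99.0
96,-40,113 [0.14 7.28 3.67 0.31] 99.0
109,-40,90 [0.14 8.57 5.97 0.31] 99.0
120,-40,74 [0.14 9.67 7.58 0.31] 99.0
```

Emit:
apply_moves(steps=[1,0.1,1.3,0.1,0,1,0.1,3.4,0.7,0,1,0.1,5.4,1.9,0,1,0.1,7.3,3.6,0,1,0.1,7.3,3.6,0])

```text
time_s: 4.05
position: [0.6394, -0.1846, 0.1114]
ee_rot: [-0.0, 0.649, 0.76, -0.001]
force: [-4.7, -1.1, 5.3]
grip_width: -0.0
```

```bash
python3 st.py 96,-40,113 109,-40,90 120,-40,74
```

```text
disp [ 95.4 -40.5 111.4] F [-4.7 -1.1  5.3] M [-0.26  1.17 -0.01] w -0.0 t 4.05 v 0.04
96,-40,113 [ 0.05  0.06 -0.16  0.3 ] 99.0
109,-40,90 [0.05 1.37 2.14 0.3 ] 99.0
120,-40,74 [0.04 2.47 3.74 0.3 ] 99.0
```

Emit:
apply_moves(steps=[1,0,0.7,1.1,0,1,0,1.4,2.1,0,1,0,2.1,3.0,0,1,0,2.5,3.7,0,1,0,2.5,3.7,0])

```text
time_s: 4.68
position: [0.6647, -0.1812, 0.0778]
ee_rot: [0.002, 0.65, 0.76, 0.0]
force: [-4.3, -0.3, 7.7]
grip_width: 0.0001
```

```bash
python3 st.py 120,-40,74 120,0,74
python3 - <<'E'
from cell import vision
import cv2
c=vision.capture("scene"); cv2.imwrite("pics/s2.png",cv2.resize(c["frame"][150:300,220:400],None,fx=4,fy=4,interpolation=cv2.INTER_CUBIC)[:,:,::-1])
E
```

```text
disp [120.9 -40.9  77.8] F [-4.3 -0.3  7.7] M [-0.03  0.97 -0.01] w 0.0001 t 4.675 v 0.01
120,-40,74 [ 0.1  -0.09  0.38  0.26] 99.0
120,0,74 [ 4.1  -0.07  0.38  0.26] 99.0
```

View pics/s2.png

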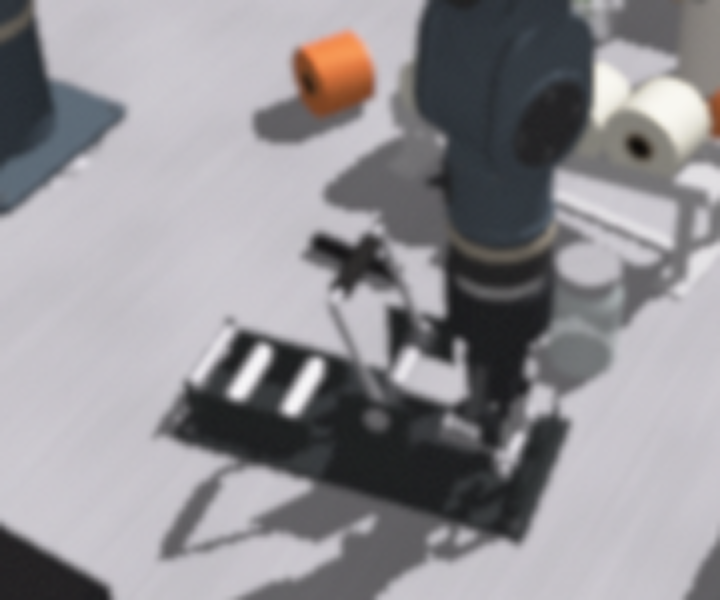

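The crop shows the brake bar raised (350,260), the lever level under the fingers and the bay clear. I'll press a little deeper, then slide to +y.

Emit:
apply_moves(steps=[1,0,0,0.4,0,1,0.8,0,0.4,0,1,1.6,0,0.4,0,1,2.3,0,0.4,0,1,2.3,0,0.4,0])

```text
time_s: 5.35
position: [0.6646, -0.161, 0.0772]
ee_rot: [0.007, 0.65, 0.76, 0.001]
force: [0.5, -4.3, 7.8]
grip_width: 0.0001
```

```bash
python3 st.py 120,0,74
```

```text
disp [123.9 -20.9  77.2] F [ 0.5 -4.3  7.8] M [-0.92 -0.03  0.04] w 0.0001 t 5.35 v 0.01
120,0,74 [ 2.1  -0.38  0.3   0.23] 98.9
```

Emit:
apply_moves(steps=[1,0,-0.2,0.5,0,1,0,-0.2,0.5,0,1,0.8,-0.2,0.5,0,1,1.6,-0.3,0.5,0,1,1.6,-0.3,0.5,0])

```text
time_s: 5.98
position: [0.6624, -0.1461, 0.0765]
ee_rot: [0.011, 0.65, 0.76, 0.003]
force: [1.2, -4.2, 17.9]
grip_width: -0.0
```

```bash
python3 st.py 120,0,74
```

```text
disp [124.   -5.9  76.5] F [ 1.2 -4.2 17.9] M [-0.76 -0.28  0.04] w -0.0 t 5.975 v 0.01
120,0,74 [ 0.6  -0.4   0.24  0.22] 98.9
```

Emit:
apply_moves(steps=[1,0.3,-0.3,-0.2,0,1,0.6,-0.4,-0.2,0,1,0.9,-0.4,-0.2,0,1,0.9,-0.4,-0.2,0])

```text
time_s: 6.48
position: [0.6559, -0.1389, 0.076]
ee_rot: [0.01, 0.65, 0.76, 0.002]
force: [3.0, -6.6, 11.1]
grip_width: 0.0002
```

```bash
python3 st.py 120,0,74
python3 - <<'E'
from cell import r,vision
from h import *
s,c=wcap(r,vision,"w4.npz"); t=vision.capture("scene"); np.savez("s4.npz",**t)
a=cv2.resize(c["frame"][150:350,170:470],None,fx=2,fy=2,interpolation=cv2.INTER_CUBIC); b=cv2.resize(t["frame"][210:290,250:370],None,fx=5,fy=5,interpolation=cv2.INTER_CUBIC)[:200*1,:]
b=cv2.resize(t["frame"][220:260,310:370],None,fx=10,fy=5,interpolation=cv2.INTER_CUBIC)
cv2.imwrite("pics/w4.png",np.vstack([a,b])[:,:,::-1])
E
```

```text
disp [118.6   2.2  76. ] F [ 3.  -6.6 11.1] M [-1.32 -0.52 -0.01] w 0.0002 t 6.475 v 0.01
120,0,74 [-0.22  0.14  0.2   0.18] 98.9
```

View pics/w4.png

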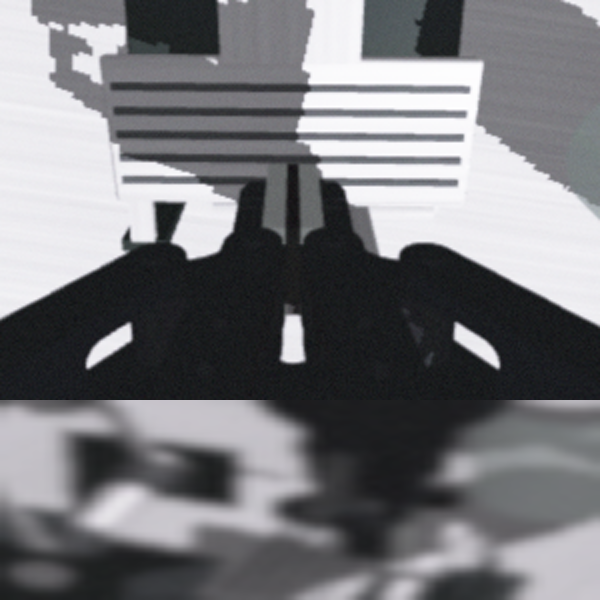

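The wrist crop shows the thumb plate level with ribs (100–480, 60–205) and the closed fingers at its end, while the knob is hidden behind them. I'll get the plate tilt from depth.

Run:
```python
from h import *
c=np.load("w4.npz"); W=cloud(c)
P=W[182:248,228:285].reshape(-1,3); D=np.array([undisp(p) for p in P]); D=D[(D[:,2]>40)&(D[:,2]<120)]
A=np.c_[D[:,0],D[:,1],np.ones(len(D))]; k=np.linalg.lstsq(A,D[:,2],rcond=None)[0]; print(k, D.min(0),D.max(0),"tilt",np.arctan(k[0]),"z at x=122,y0",k[0]*122+k[2], "z at 78",k[0]*78+k[2])
for v in range(180,262,6): print([undisp(W[v,u]).round(0).tolist() for u in (226,245,280)])
```

```text
[-7.66009853e-02  1.54542087e-03  8.58197070e+01] [ 79.67858571 -49.76464744  74.58463153] [119.64944382 -15.81535845  81.3317152 ] tilt -0.07645168644022728 z at x=122,y0 76.47438676406996 z at 78 79.84483011783617
[[79.0, -46.0, 79.0], [79.0, -36.0, 80.0], [44.0, 2.0, 219.0]]
[[82.0, -47.0, 79.0], [82.0, -36.0, 80.0], [82.0, -18.0, 79.0]]
[[86.0, -47.0, 79.0], [85.0, -36.0, 80.0], [85.0, -18.0, 80.0]]
[[89.0, -47.0, 80.0], [89.0, -37.0, 79.0], [89.0, -18.0, 79.0]]
[[92.0, -47.0, 80.0], [92.0, -37.0, 79.0], [92.0, -18.0, 79.0]]
[[96.0, -48.0, 78.0], [96.0, -37.0, 79.0], [96.0, -19.0, 79.0]]
[[100.0, -48.0, 78.0], [99.0, -37.0, 80.0], [99.0, -19.0, 78.0]]
[[103.0, -49.0, 77.0], [103.0, -38.0, 78.0], [103.0, -19.0, 77.0]]
[[107.0, -49.0, 78.0], [106.0, -38.0, 78.0], [106.0, -19.0, 78.0]]
[[111.0, -50.0, 77.0], [111.0, -39.0, 76.0], [110.0, -19.0, 78.0]]
[[152.0, -78.0, 2.0], [114.0, -39.0, 77.0], [114.0, -19.0, 78.0]]
[[158.0, -78.0, 2.0], [118.0, -40.0, 77.0], [118.0, -20.0, 76.0]]
[[164.0, -79.0, 2.0], [126.0, -42.0, 69.0], [128.0, -21.0, 66.0]]
[[170.0, -80.0, 1.0], [130.0, -42.0, 70.0], [131.0, -21.0, 67.0]]
```

The plate tilt of −0.076 gives a brake angle of about 1.376 (clears 1.32, below the stop). I'll push further along +y to find the bolt's end stop.

Emit:
apply_moves(steps=[1,0.3,0.1,0,0,1,0.6,0.2,0,0,1,0.6,0.2,0,0])

```text
time_s: 6.95
position: [0.6554, -0.1375, 0.0762]
ee_rot: [0.011, 0.651, 0.759, -0.003]
force: [-2.1, -16.6, 12.4]
grip_width: 0.0
```

```bash
python3 st.py 120,0,74
```

```text
disp [118.4   3.6  76.2] F [ -2.1 -16.6  12.4] M [-3.    0.17 -0.  ] w 0.0 t 6.95 v 0.01
120,0,74 [-0.36  0.16  0.23 -0.01] 98.7
```

The side force rose to 17 N with almost no motion, so the bolt is against its end stop. I'll back off and lift.

Emit:
apply_moves(steps=[1,-0.9,0.1,0,0,1,-1.2,0.1,-0.7,0,1,-1.2,0,-1.5,0,1,-1.2,0,-5,0,1,-1.2,0,-11,0])

```text
time_s: 7.58
position: [0.6509, -0.139, 0.1758]
ee_rot: [-0.003, 0.65, 0.76, -0.001]
force: [1.0, -0.1, 0.1]
grip_width: -0.0002
```

```bash
python3 st.py 120,20,260
```

```text
disp [113.6   2.8 175.8] F [ 1.  -0.1  0.1] M [-0.05 -0.12  0.03] w -0.0002 t 7.575 v 1.01
120,20,260 [ 1.74  0.61 -8.42  0.28] 99.0
```

Emit:
apply_moves(steps=[0.5,1,-1,-5,0,0,2,-3,-11,0,0,2,-3,-11,0,0,2,-3,-11,0])

```text
time_s: 8.07
position: [0.6203, -0.1247, 0.2888]
ee_rot: [0.001, 0.65, 0.76, 0.001]
force: [1.1, -0.1, -0.7]
grip_width: 0.0726
```

Run:
```python
from cell import r,vision
from h import *
s,c=wcap(r,vision,"w5.npz"); W=cloud(c); print(undisp(s["position"]),s["joint_vel"].round(2))
D=((W-[DX,DY,0])@np.array([[np.cos(DA),-np.sin(DA),0],[np.sin(DA),np.cos(DA),0],[0,0,1]]))*1000
ok=np.ones((400,640),bool); ok[300:]=0
k=ok&(D[...,0]>118)&(D[...,0]<142)&(D[...,2]>95)&(D[...,2]<130)&(abs(D[...,1])<60); print("knob",k.sum(),D[k].mean(0).round(1),D[k].min(0),D[k].max(0))
p=ok&(D[...,0]>80)&(D[...,0]<118)&(abs(D[...,1])<46)&(D[...,2]>60)&(D[...,2]<110); Q=D[p]
f=np.linalg.lstsq(np.c_[Q[:,0],np.ones(len(Q))],Q[:,2],rcond=None)[0]; print("lever tilt",f,"z122",f@[122,1])
b=ok&(D[...,2]>160)&(D[...,0]<40)&(D[...,0]>-60)&(abs(D[...,1])<40); print("bar",b.sum(),D[b].mean(0),D[b].max(0))
cv2.imwrite("pics/w5.png",c["frame"][60:330,130:510][:,:,::-1])
t=["410,194,260,83.8"]
print(go(s,[.4145,.194,.26],83.8))
```

```text
[ 85.51591755  21.60103621 288.81412655] [-0.    0.03 -0.05 -0.01 -0.   -0.  ]
knob 140 [127.7  19.2 116.1] [121.69197358  11.66818506  96.20064386] [136.03043727  26.31939209 120.69809118]
lever tilt [8.06673904e-03 8.29641926e+01] z122 83.94833477745061
bar 2627 [ -3.78575342   5.87476062 255.65194498] [ 12.53635103  39.90104503 432.34302271]
(array([ 34.7 , -15.36,   2.79,  15.18]), np.float64(99.0))
```

View pics/w5.png

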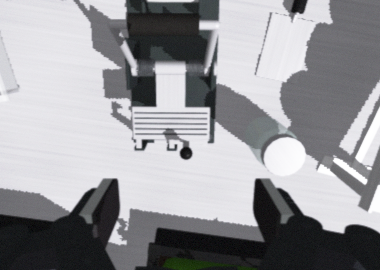

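The view shows the knob moved across to raw (317,212), disp y = +19 against −11 before, so about 31 mm of travel. The lever is level at about 1.29, which is bolted, and the bar is up. Next, the end roll.

Emit:
apply_moves(steps=[0,6,-3,0,4,0,12,-6,0,8,0,18,-9,0,12,0,24,-12,0,15,0,29,-15.4,0,15])

```text
time_s: 8.75
position: [0.431, 0.127, 0.2848]
ee_rot: [-0.001, 0.743, 0.669, -0.001]
force: [1.2, 1.0, 0.6]
grip_width: 0.0852
```

```bash
python3 st.py 414.5,194,200,83.8,1 414.5,194,80,83.8,1
```

```text
disp [-63.5 299.1 284.8] F [1.2 1.  0.6] M [ 0.1   0.02 -0.02] w 0.0852 t 8.75 v 0.87
414.5,194,200,83.8,1 [ 6.49 -2.32  8.49  0.15] 83.9
414.5,194,80,83.8,1 [ 6.49 -2.27 20.49  0.15] 83.9
```

Emit:
apply_moves(steps=[0,5.5,-1.5,0,0,0,5.5,-1.5,4,0,0,5.5,-1.5,8,0,0,5.5,-1.5,8,0])

```text
time_s: 9.25
position: [0.4197, 0.1811, 0.2011]
ee_rot: [-0.003, 0.743, 0.669, -0.006]
force: [-0.9, 0.2, 0.4]
grip_width: 0.0853
```

```bash
python3 st.py 414.5,194,80,83.8,1;  python3 - <<'E'
from cell import r,vision
from h import *
s,c=wcap(r,vision,"w6.npz"); W=cloud(c); f=c["frame"].astype(int)
m=(W[...,0]>.36)&(W[...,0]<.46)&(W[...,1]>.13)&(W[...,1]<.26)&(W[...,2]>.095)&(W[...,2]<.15)&(f.min(2)>100)&(f[...,0]-f[...,2]>8)&(f[...,0]-f[...,2]<60)
P=W[m]; a=np.radians(-6.2); v=-P[:,0]*np.sin(a)+P[:,1]*np.cos(a); print(len(P),np.percentile(v,[1,99]), "top",P[:,2].max(), "expected v mid",-.4145*np.sin(a)+.194*np.cos(a))
E
```

```text
disp [-66.5 354.2 201.1] F [-0.9  0.2  0.4] M [-0.01 -0.01  0.07] w 0.0853 t 9.25 v 0.12
414.5,194,80,83.8,1 [ 1.29 -0.5  12.11  0.21] 84.0
3730 [0.20992858 0.26608534] top 0.12937786989699673 expected v mid 0.23763101995077565
```

Emit:
apply_moves(steps=[0,1.1,-0.5,0,0,0,1.1,-0.5,3,0,0,1.1,-0.5,5,0,0,1.1,-0.5,5,0])

```text
time_s: 9.8
position: [0.4201, 0.1938, 0.158]
ee_rot: [-0.0, 0.743, 0.669, 0.0]
force: [0.2, 0.9, -0.8]
grip_width: 0.0856
```

```bash
python3 st.py 414.5,194,78,83.8,1
```

```text
disp [-64.2 366.7 158. ] F [ 0.2  0.9 -0.8] M [ 0.01 -0.01 -0.01] w 0.0856 t 9.8 v 0.04
414.5,194,78,83.8,1 [-0.04 -0.56  8.    0.18] 84.0
```

Emit:
apply_moves(steps=[0,0,-0.6,4,0,0,0,-0.6,7,0,0,0,-0.6,8,0,0,0,-0.6,8,0,0,0,-0.6,8,0])

```text
time_s: 10.42
position: [0.4156, 0.1944, 0.0796]
ee_rot: [0.001, 0.743, 0.669, 0.002]
force: [0.8, 0.1, -0.2]
grip_width: 0.0852
```

```bash
python3 st.py 414.5,194,78,83.8,1
```

```text
disp [-68.5 368.   79.6] F [ 0.8  0.1 -0.2] M [-0.04  0.02  0.  ] w 0.0852 t 10.425 v 0.0
414.5,194,78,83.8,1 [-0.06 -0.1   0.16  0.17] 84.0
```

Emit:
apply_moves(steps=[0.4,0,0,0,0,0.9,0,0,0,0,0.9,0,0,0,0,0.9,0,0,0,0,0.9,0,0,0,0])

```text
time_s: 11.05
position: [0.415, 0.1947, 0.0789]
ee_rot: [0.0, 0.743, 0.669, 0.002]
force: [-0.3, 2.2, 5.7]
grip_width: 0.0575
```

```bash
python3 st.py 414.5,194,78,83.8,1
```

```text
disp [-69.1 368.4  78.9] F [-0.3  2.2  5.7] M [ 0.37  0.12 -0.06] w 0.0575 t 11.05 v 0.0
414.5,194,78,83.8,1 [-0.07 -0.04  0.09  0.18] 84.0
```

Emit:
apply_moves(steps=[0.9,0,-0.1,-0.6,0,0.9,0,-0.3,-1.6,0,0.9,0,-0.5,-3,0,0.9,0,-0.8,-5,0,0.9,0,-0.8,-9,0])

```text
time_s: 11.68
position: [0.404, 0.1942, 0.1668]
ee_rot: [-0.001, 0.743, 0.669, -0.002]
force: [0.4, -0.1, -2.2]
grip_width: 0.0571
```

```bash
python3 -c "
from h import *; print(disp(-85,0,170))"; python3 st.py -85,0,170
```

```text
[ 0.45497802 -0.17185717  0.17      ]
disp [-80.  369.6 166.8] F [ 0.4 -0.1 -2.2] M [ 0.   -0.09  0.01] w 0.0571 t 11.675 v 0.64
-85,0,170 [-35.87   8.9   -0.29 -14.71] 84.0
```

Emit:
apply_moves(steps=[0.9,-3,0.7,0,-2,0.9,-8,2,0,-4,0.9,-14,3.5,0,-7,0.9,-20,5,0,-11,0.9,-26,6.5,0,-14.7])

```text
time_s: 12.3
position: [0.4433, -0.0724, 0.1683]
ee_rot: [0.0, 0.651, 0.759, 0.0]
force: [1.9, 0.1, -2.6]
grip_width: 0.0572
```

```bash
python3 st.py -85,0,150
```

```text
disp [-81.5 100.1 168.3] F [ 1.9  0.1 -2.6] M [ 0.01 -0.12 -0.02] w 0.0572 t 12.3 v 1.55
-85,0,150 [-10.    -0.37   1.83   0.12] 98.8
```

Emit:
apply_moves(steps=[0.9,-5,-0.2,0,0,0.9,-8,-0.3,0,0,0.9,-9.5,-0.3,0,0,0.9,-9.5,-0.3,0,0,0.9,-9.5,-0.3,0,0])

```text
time_s: 12.92
position: [0.4546, -0.1637, 0.1675]
ee_rot: [-0.0, 0.651, 0.759, 0.0]
force: [-1.1, -0.2, -2.3]
grip_width: 0.0575
```

```bash
python3 st.py -85,0,80
python3 - <<'E'
from cell import r,vision
from h import *
s,c=wcap(r,vision,"w7.npz"); t=vision.capture("scene"); p=vision.capture("top")
a=c["frame"][60:400,130:510]; b=cv2.resize(t["frame"][130:300,220:410],(380,340),interpolation=cv2.INTER_CUBIC)
cv2.imwrite("pics/w7.png",np.hstack([a,b])[:,:,::-1])
np.savez("top7.npz",**p)
E
```

```text
disp [-84.1   8.1 167.5] F [-1.1 -0.2 -2.3] M [ 0.04  0.04 -0.04] w 0.0575 t 12.925 v 0.01
-85,0,80 [-0.82 -0.09  8.75  0.05] 98.8
```

View pics/w7.png

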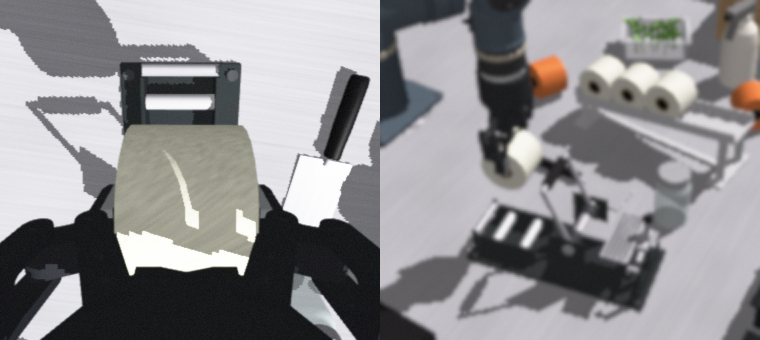

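The roll is held above the bay. The other three rolls have moved down to the stop, and the idler rollers are visible at crop (180,72) and (180,102). I'll check the bay's centreline and the held roll's position against my frame.

Run:
```python
from h import *
c=np.load("w7.npz"); W=cloud(c); F=c["frame"].min(2).astype(int)
D=((W-[DX,DY,0])@np.array([[np.cos(DA),-np.sin(DA),0],[np.sin(DA),np.cos(DA),0],[0,0,1]]))*1000
for v in (130,133,160,162,164):
    row=np.where((F[v,255:365]>120)&(D[v,255:365,2]>12))[0]+255; print(v,D[v,row[0]].round(1),D[v,row[-1]].round(1),D[v,row[len(row)//2]].round(1))
for u in (270,310,350): print(u,[D[v,u].round(0).tolist() for v in range(116,190,4)])
m=(D[...,2]>120)&(D[...,0]<-50)&(D[...,0]>-125)&(abs(D[...,1])<50); m[330:]=0
f=c["frame"].astype(int); m&=(f[...,0]-f[...,2]>8)&(f[...,0]>90)
Q=D[m]; print("roll",len(Q),np.percentile(Q[:,1],[1,99]),Q[:,0].min(),Q[:,2].max())
```

```text
130 [-141.9  -35.2   39.8] [-142.    36.2   38.8] [-142.     0.9   40.5]
133 [-139.2  -35.2   40.9] [-139.3   36.1   40.9] [-139.3    0.9   41.2]
160 [-111.6  -35.    29.7] [-111.7   34.2   29.2] [-111.9   -0.4   31.3]
162 [-109.9  -34.8   31.7] [-110.    34.1   31.1] [-110.    -0.4   31.9]
164 [-107.9  -34.8   31.8] [-107.8   34.2   30.3] [-107.9   -0.4   31.3]
270 [[-154.0, -43.0, 2.0], [-150.0, -43.0, 1.0], [-146.0, -42.0, 6.0], [-144.0, -37.0, 41.0], [-140.0, -37.0, 44.0], [-134.0, -43.0, 7.0], [-132.0, -38.0, 38.0], [-128.0, -38.0, 37.0], [-125.0, -38.0, 37.0], [-121.0, -39.0, 36.0], [-117.0, -39.0, 37.0], [-113.0, -39.0, 38.0], [-109.0, -39.0, 37.0], [-99.0, -44.0, 8.0], [-94.0, -44.0, 6.0], [-90.0, -45.0, 7.0], [-85.0, -45.0, 7.0], [-81.0, -45.0, 7.0], [-122.0, -16.0, 181.0]]
310 [[-155.0, 0.0, 1.0], [-150.0, 0.0, 3.0], [-147.0, 1.0, 38.0], [-144.0, 1.0, 41.0], [-140.0, 1.0, 41.0], [-134.0, 0.0, 8.0], [-130.0, 0.0, 7.0], [-125.0, 0.0, 7.0], [-121.0, 0.0, 9.0], [-117.0, 0.0, 7.0], [-116.0, 1.0, 29.0], [-112.0, 1.0, 30.0], [-108.0, 1.0, 30.0], [-103.0, 1.0, 28.0], [-95.0, 0.0, 6.0], [-90.0, 0.0, 7.0], [-86.0, 0.0, 8.0], [-81.0, 0.0, 8.0], [-122.0, 4.0, 180.0]]
350 [[-155.0, 43.0, 1.0], [-150.0, 43.0, 1.0], [-146.0, 43.0, 7.0], [-144.0, 38.0, 44.0], [-140.0, 39.0, 43.0], [-134.0, 43.0, 8.0], [-130.0, 43.0, 7.0], [-126.0, 43.0, 7.0], [-121.0, 43.0, 8.0], [-117.0, 44.0, 7.0], [-113.0, 44.0, 8.0], [-108.0, 44.0, 7.0], [-104.0, 44.0, 7.0], [-99.0, 45.0, 6.0], [-95.0, 45.0, 7.0], [-90.0, 45.0, 7.0], [-86.0, 45.0, 7.0], [-81.0, 45.0, 6.0], [-122.0, 23.0, 180.0]]
roll 16103 [-21.46656439  34.55586997] -122.5595946207517 250.68542282967658
```

Emit:
apply_moves(steps=[0.9,-0.75,0,0,0,0.9,-0.75,0,3,0,0.9,-0.75,0,6,0,0.9,-0.75,0,8.5,0,0.9,-0.75,0,8.5,0])

```text
time_s: 13.7
position: [0.4538, -0.1714, 0.0799]
ee_rot: [-0.003, 0.652, 0.759, -0.001]
force: [-0.3, -0.3, -2.3]
grip_width: 0.0573
```

```bash
python3 st.py -84.5,0.5,60
```

```text
disp [-86.    0.7  79.9] F [-0.3 -0.3 -2.3] M [ 0.04 -0.05  0.  ] w 0.0573 t 13.7 v 0.06
-84.5,0.5,60 [-0.02  0.16  1.99 -0.01] 98.7
```

Emit:
apply_moves(steps=[0.9,0,0.15,0.8,0,0.9,0,0.15,1.5,0,0.9,0,0.15,2.2,0,0.9,0,0.15,2.4,0,0.9,0,0.15,2.4,0])

```text
time_s: 14.32
position: [0.4573, -0.1721, 0.0583]
ee_rot: [-0.0, 0.652, 0.759, -0.0]
force: [-0.2, -1.0, -2.7]
grip_width: 0.0574
```

```bash
python3 st.py -84.5,0.5,51
```

```text
disp [-82.8  -0.6  58.3] F [-0.2 -1.  -2.7] M [ 0.03 -0.01 -0.05] w 0.0574 t 14.325 v 0.01
-84.5,0.5,51 [ 0.11 -0.17  0.73 -0.02] 98.7
```

Emit:
apply_moves(steps=[0.9,0.05,-0.1,0.2,0,0.9,0.05,-0.1,0.4,0,0.9,0.05,-0.1,0.6,0,0.9,0.05,-0.1,0.7,0,0.9,0.05,-0.1,0.7,0])

```text
time_s: 14.95
position: [0.4564, -0.1719, 0.0524]
ee_rot: [0.0, 0.652, 0.759, 0.0]
force: [-2.8, 0.9, 5.1]
grip_width: 0.0574
```

```bash
python3 st.py -84.5,0.5,51
```

```text
disp [-83.6  -0.2  52.4] F [-2.8  0.9  5.1] M [0.29 0.52 0.03] w 0.0574 t 14.95 v 0.0
-84.5,0.5,51 [ 0.07 -0.09  0.14 -0.02] 98.7
```

Contact is mostly on the +x idler, so I'll shift about 2 mm to −x and settle onto both.

Emit:
apply_moves(steps=[0.9,0,-0.15,0,0,0.9,0,-0.25,0.05,0,0.9,0,-0.25,0.1,0,0.9,0,-0.25,0.1,0])

```text
time_s: 15.45
position: [0.4552, -0.1724, 0.0517]
ee_rot: [0.001, 0.652, 0.759, 0.001]
force: [1.2, 2.5, 5.6]
grip_width: 0.0576
```

```bash
python3 st.py -84.5,0.5,51
```

```text
disp [-84.8  -0.5  51.7] F [1.2 2.5 5.6] M [ 0.47 -0.1   0.  ] w 0.0576 t 15.45 v 0.0
-84.5,0.5,51 [ 0.1   0.03  0.07 -0.02] 98.7
```

Emit:
apply_moves(steps=[0.28,0,0,0,0,0.2,0,0,0,0,0.1,0,0,0,0,0,0,0,0,0,0,0,0,0,0])

```text
time_s: 16.08
position: [0.4537, -0.1722, 0.0503]
ee_rot: [-0.0, 0.652, 0.759, -0.0]
force: [0.2, 0.3, 0.1]
grip_width: 0.0852
```

```bash
python3 st.py -84.5,0.5,51
```

```text
disp [-86.3  -0.1  50.3] F [0.2 0.3 0.1] M [-0.01  0.    0.  ] w 0.0852 t 16.075 v 0.0
-84.5,0.5,51 [ 0.06  0.18 -0.07 -0.02] 98.7
```

Released cleanly with zero force. I'll go straight up, then view.

Emit:
apply_moves(steps=[0,0,0,-2,0,0,0,0,-5,0,0,0,0,-9,0,0,0,0,-14,0,0,0,0,-20,0])

```text
time_s: 16.7
position: [0.4532, -0.1719, 0.251]
ee_rot: [-0.001, 0.652, 0.759, -0.0]
force: [1.0, -1.0, -0.3]
grip_width: 0.0853
```

Emit:
apply_moves(steps=[0,2,4,-3,0,0,4,8,-6,0,0,5,14,-6,0,0,5,14,-6,0,0,5,14,-6,0])

```text
time_s: 17.32
position: [0.5845, -0.1015, 0.3096]
ee_rot: [-0.001, 0.651, 0.759, -0.001]
force: [-0.2, -0.3, 0.8]
grip_width: 0.0855
```

Run:
```python
from cell import r,vision
from h import *
s,c=wcap(r,vision,"w8.npz"); W=cloud(c); print(undisp(s["position"]),s["joint_vel"].round(2),s["time_s"],s["force"])
def D_(W): return ((W-[DX,DY,0])@np.array([[np.cos(DA),-np.sin(DA),0],[np.sin(DA),np.cos(DA),0],[0,0,1]]))*1000
D=D_(W); f=c["frame"].astype(int); ok=np.ones((400,640),bool); ok[300:]=0
m=ok&(D[...,2]>72)&(D[...,2]<110)&(D[...,0]<-40)&(D[...,0]>-130)&(abs(D[...,1])<45)
Q=D[m]; o=__import__("scipy.optimize",fromlist=["x"]).least_squares(lambda q:np.hypot(Q[:,0]-q[0],Q[:,2]-q[1])-38,[-85,61],loss="soft_l1"); print("roll centre",o.x.round(1),"y",np.percentile(Q[:,1],[1,99]),"top",Q[:,2].max())
p=ok&(D[...,0]>80)&(D[...,0]<118)&(abs(D[...,1])<46)&(D[...,2]>60)&(D[...,2]<110); Q=D[p]; print("lever",len(Q),np.polyfit(Q[:,0],Q[:,2],1))
t=vision.capture("scene"); a=c["frame"][0:330,130:510]; b=cv2.resize(t["frame"][120:300,190:410],(403,330),interpolation=cv2.INTER_CUBIC)
cv2.imwrite("pics/w8.png",np.hstack([a,b])[:,:,::-1])
q=vision.capture("top"); q0=np.load("top1.npz"); d=np.abs(q["frame"].astype(int)-q0["frame"]).max(2)>40
for n,(x0,y0,x1,y1) in dict(full=(165,200,215,250),spray=(175,155,205,182),scale=(425,200,485,262),empty=(415,140,470,195),trowel=(310,176,329,235),jar=(305,140,327,162),orange1=(216,136,242,162),orange2=(248,247,275,273)).items(): print(n,d[y0:y1,x0:x1].mean().round(3),end="; ")
```

```text
[ 53.68224328  49.90753197 309.61191693] [-0.02 -0.06 -0.02  0.    0.    0.  ] 17.325 [-0.207517   -0.26718154  0.80054599]
roll centre [-85.4  62.1] y [-31.03404117  26.12835469] top 103.12613487923971
lever 1725 [1.55536139e-02 8.21872701e+01]
full 0.0; spray 0.0; scale 0.01; empty 0.0; trowel 0.483; jar 0.002; orange1 0.0; orange2 0.0;
```

View pics/w8.png

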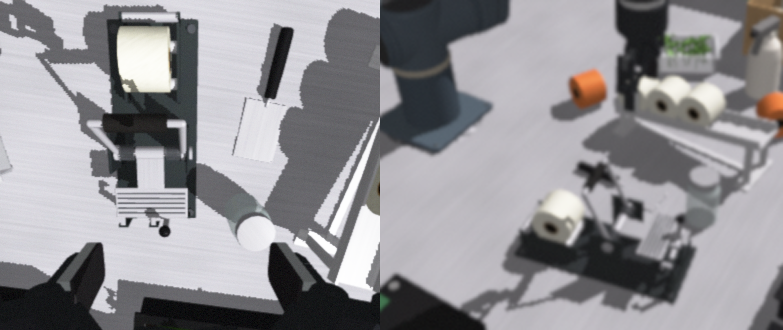

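The roll lies in the bay with its centre at (−85.4, 62) mm against a nominal (−85, 61). The bar is up, the knob is across, and three rolls remain in the rack. The trowel's high image difference comes from the arm and its shadow over it in the top view. Handing in.

Run:
```python
from h import *
for n in ("w3","w8"):
    c=np.load(n+".npz"); W=cloud(c); f=c["frame"].max(2)
    m=(W[...,0]>.4)&(W[...,0]<.62)&(W[...,1]>-.03)&(W[...,1]<.07)&(W[...,2]>.008)&(W[...,2]<.04)&(f<50); m[290:]=0
    print(n,m.sum(),W[m].mean(0).round(3))
from cell import r
print(r.finish_job())
```

```text
w3 676 [0.433 0.004 0.019]
w8 619 [0.433 0.005 0.019]
the job is handed in; nothing more can be done
None
```

The job is handed in at about 17.4 s of the 54 s limit. The dispenser is bolted and loaded with the end roll, and the rack has fed the next one.

**What I did**
- I pressed the brake lever down to about 1.38 rad with closed fingers and slid along it to push the bolt across. It stopped against its end stop at about 17 N sideways.
- I then gripped the lowest white roll across its faces and lifted it out. The other three rolled down to the stop.
- I lowered the roll onto both idlers with about 8 N contact, centred it, opened the gripper and withdrew straight up.

**Last checks**
- **Bolt:** the knob had moved from y = −11 to +19 mm, about 31 mm of travel. This was measured right after bolting, and the last picture shows it still across.
- **Brake lever:** it measures about level, 1.29 rad, with the bar up.
- **Roll:** its centre is at x = −85.4 mm and 62 mm high, against the nominal −85 and 61. It sits about 2.5 mm off centre sideways, within the 6 mm free each side.
- **Bystanders:** all match the first top picture, except the trowel, which the arm and its shadow covered. Wrist depth puts the trowel's handle within 1 mm of where it was.
- **Disagreement:** one downward reading of 17.9 N came during the slide, above the lever's 8 N spring. I did not find the cause, and it fell to 11 N once I eased off.
- **Not checked:** I did not measure where roll_2 lies against the stop. I only saw in the pictures that it had rolled down.

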